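Hook the parts tray out from under the wire shelf

ROBOT

A 7-joint arm with a two-finger parallel gripper is mounted at the origin on the work surface. World frame = base frame: x ahead of the robot, y to its left, z up, the work surface at z = 0. Lengths are in m, angles in rad, forces in N, time in s.
With the tool pointing down it reaches from about 0.425 to 0.925 m from the base axis. Payload 6.8 kg.
Tool frame: the origin (TCP) lies at the very end of the fingers, on their centre line; the grasp point (between the pads) lies 19 mm behind it; z points along the fingers, y is the line along which they close (so a half turn about z gives the same grasp; the last joint's range is limited). The gripper opens to 85 mm and grips with 20 to 120 N. Pads are 22 mm wide; open, the fingers measure 114 mm over their backs; the gripper's body (76 mm by 85 mm) begins 54 mm behind the grasp point. The pads swing forward as they close: fully open they stand 13 mm farther back than shut.
Start: joints at [1.182, 0.477, 0.022, 1.555, -0.011, 1.109, -0.083], TCP at [0.187, -0.649, 0.231] pointing down, gripper open.
Joint ranges: [-2.96, 2.96], [-0.34, 2.1], [-1.41, 1.46], [0.24, 2.44], [-1.37, 4.51], [0.17, 1.92], [-2.96, 2.96]. Speed limits (rad/s): [2.39, 2.39, 3.14, 3.14, 3.14, 3.14, 3.14].

INTERFACE

Orientations are given as a unit quaternion [w, x, y, z].
In Python, from station import get_obs, read_camera, hand_in gives the robot as it stands.
- The arm moves only by the tool arm_command, never from a script. Its argument "commands" is one flat list of numbers, 7 for each row, row after row: the shift along the tool's x, y, z in m, then the turn, a rotation vector about the tool's x, y, z in degrees, then the opening, from 0 (shut) to 1 (fully open). In form: [tx, ty, tz, rx, ry, rz, fingers, tx, ty, tz, rx, ry, rz, fingers, ...]. A call has 1 to 8 rows; each row is the pose to reach, as a shift and turn from the pose commanded when the call began, along the tool's axes at that moment; what a row does not reach only later rows make up. A row lasts 1/10 s, in which the tool goes at most 50 mm and 8.59 degrees, less where a joint would pass 70% of its speed; a pose out of reach is approached as far as the arm can. A call with a gripper value outside its range is refused whole. The fingers move at their own pace and stop on an object; "force" is the grip in N (left out, the last holds). Time passes only in rows, so rows that repeat a pose let the fingers close. It gives the time, the measured TCP pose, the force, the opening and the grip force at its end, in the units of the state.
- get_obs(): the state, without advancing time (a new reading comes with each control period).
- read_camera(name): name is "side" or "top"; returns a dict with "img" (420x560x3 uint8, red, green, blue), "camera_matrix" (3x3 intrinsics, pixels), "pose" (4x4, takes a point from camera to world coordinates). Camera axes: x right, y down, z forward; pixel columns grow to the right and rows downward; lengths in m; the calibration is good to about 2 mm. A picture is of the moment at which its call begins. There is no depth.
- hand_in(): hands the job in; it is judged then, once.
The state is a dict: "t": time; "q": joint angles; "joint_vel": joint speeds; "joint_torque": joint torques, N m; "eef_pos": TCP position; "tool_rot": TCP orientation; "contact_force": force on the tool from outside, world axes, zero at the start; "torque": the same for the moment, N m; "gripper_width": opening from 0.0 (shut) to 1.0 (fully open); "grasp_force": force on a finger pad.
Only numpy, scipy, OpenCV 4.12 (cv2) and the standard library are available. Lean on these libraries where they do the work, as an engineer would, in place of code of your own. Each camera call takes 0.05 s, during which the arm holds its last target. There are 200 camera calls.

TASK

Two blue parts trays stand under the low wire shelf. Take the hook tool by its wooden handle, drop its hook into the pull ring of the tray that is divided into two compartments, and drag that tray flat along the bench until all of it is out from under the shelf; then unhook and put the tool down on the bench, clear of the tray. Do not touch the trays with the gripper or arm, and leave the other tray, the stapler and the jar where they are.

Things in the scene. Friction and masses are not known exactly. Their poses are not given: they have to be found in the camera images.
- rack: Fixed low wire shelf on four posts standing on the bench. Origin on the bench under its middle. Its open front faces its own -x. Posts (radius 7) at x = +-120 and y = +-165; the steel rods of the shelf run at a height of 134 to 142, so 134 mm are free below. The front rod lies at x = -120 (front edge -124). A carton stands on the rear half of the shelf, up to 243 high.
- tray: The tray to drag out: loose blue plastic tray 160 (x) x 100 (y) x 50 high, walls 4, a wall along its middle (along x) divides it into two compartments, one with nuts and one with pins; about 0.35 kg, lying on the bench under the shelf to the left or right of the other tray, with a gap of about 10 to 25 mm. Origin: centre of its underside. Its front with the pull ring faces its -x, as the shelf's front does, within about 0.07 rad.
- tray_ring (a point): Centre of the divided tray's pull ring: a level ring of 6 mm steel bar, rigidly fixed, clear opening about 33 across, 28 mm above the bench (bar from 25 to 31), 100 mm in front (-x) of the tray's origin. Hook into it from above. It starts some 35 to 55 mm behind the front rod, under the shelf. Axes as the tray's.
- tray_back_left (a point): Rear left lower corner of the divided tray (x = +80, y = +50 in the tray's frame).
- tray_back_right (a point): Rear right lower corner of the divided tray (x = +80, y = -50 in the tray's frame).
- other_tray: The other tray, to be left where it is: the same size and ring, but undivided (one compartment, of pins). Origin: centre of its underside; axes as the divided tray's.
- hook: Loose hook tool standing on its flat foot: dark wooden handle 120 (x) x 30 (y) x 45 high; a 7 mm steel rod leaves its +x end, axis 40 above the foot, runs along x to x = 215 and turns straight down into a 7 mm prong that ends 1 above foot level. Origin: centre of the handle's underside; z up. 0.22 kg, balances near x = 40. At the start its +x points roughly along world +y.
- hook_handle (a point): Centre of the hook tool's wooden handle, 22.5 above its foot.
- hook_tip (a point): Lower end of the hook tool's prong (x = 215, z = 1 in the tool's frame).
- stapler: Bystander, to be left where it is. Loose blue stapler, 130 x 34 x 56 high, lying along its x. Origin: centre of its underside.
- jar: Bystander, to be left where it is. Loose jar, diameter 64, 85 high. Origin: centre of its underside.
Not all that is in view belongs to the job. What is shaped like the tray but green or orange is not meant.

How it is judged:
On the way, in this order (a step that is already met when the one before it is completed fails the run):
1. the hook's prong is down inside the divided tray's ring (horizontal distance between hook_tip and tray_ring below 0.02 m and z of hook_tip in the frame of tray_ring below -0.004 m), for 0.1 s.
2. the tray has been dragged wholly out from under the shelf with the hook still in its ring (x of each of tray_back_left, tray_back_right in the frame of rack below -0.124 m and horizontal distance between hook_tip and tray_ring below 0.03 m), for 0.1 s.
At the end, for the whole second after the job is handed in: The whole divided tray is in front of the shelf's front edge (rear corners over 124 mm ahead of the shelf's middle), flat on the bench and still; the hook tool rests on the bench (handle centre below 35 mm), its tip over 30 mm from the ring's centre and not touching the tray (x of each of tray_back_left, tray_back_right in the frame of rack below -0.124 m and height (world z) of tray below 0.008 m and angle between tray's own z axis and vertical below 0.1 rad and linear speed of each of tray, hook below 0.02 m/s and horizontal distance between hook_tip and tray_ring above 0.03 m and height (world z) of hook_handle between 0 and 0.035 m and contact force between hook and tray below 0.2 N).
It fails at once if the gripper or arm touches a tray with more than 1 N (contact force between any of the fingers, the arm and tray above 1 N or contact force between any of the fingers, the arm and other_tray above 1 N).
It fails at once if the divided tray is tipped by more than 0.3 rad (angle between tray's own z axis and vertical above 0.3 rad).
It fails at once if the other tray is moved by more than 20 mm (distance of other_tray from where it was at the start of the episode above 0.02 m).
It fails at once if the stapler or jar is moved by more than 30 mm (distance of any of stapler, jar from where it was at the start of the episode above 0.03 m).
It also fails if it takes over 53 s, if anything falls off the work surface, if the arm or the gripper's body presses on something with over 40 N, if the wrist force passes 120 N, or if a joint passes its speed limit or range.

## Working session

There is one attempt and no reset: what is moved stays moved. The work goes in short steps, Python scripts to look and compute and a tool call to move; the robot and the scene stay as the last step left them, time stands still between calls to the robot, and variables do not carry over. Pictures are saved under pics/ and viewed, at most 10 in all, crops included, and the job is handed in when it is done.

Besides the shell and the picture viewer there is one more tool, called after "Call:" by a JSON object that holds its "api" and its "payload", one argument or row to a line. arm_command: Moves the arm, as the interface text tells. Its arguments: {"type":"object","properties":{"commands":{"type":"array","items":{"type":"number"}},"force":{"type":"number"}},"required":["commands"]}

```bash
mkdir -p pics
cat > h.py <<'E'
import numpy as np, cv2
from station import get_obs, read_camera, hand_in
def snap(n,f):
    c=read_camera(n); cv2.imwrite(f'pics/{f}.png',c['img'][:,:,::-1]); np.savez(f'{f}.npz',**c); return c
def ray(c,u,v):
    d=c['pose'][:3,:3]@np.linalg.solve(c['camera_matrix'],[u,v,1.]); return c['pose'][:3,3],d
def onz(c,u,v,z):
    o,d=ray(c,u,v); return o+d*(z-o[2])/d[2]
def proj(c,p):
    T=np.linalg.inv(c['pose']); q=c['camera_matrix']@(T[:3,:3]@np.array(p)+T[:3,3]); return q[:2]/q[2]
E
python3 - <<'E'
from h import *
for n in('top','side'):
    c=snap(n,n+'0'); print(n,c['pose'].round(3).tolist(),c['camera_matrix'].round(1).tolist())
print(get_obs())
E
```

```text
top [[0.02, -0.981, 0.194, 0.316], [-1.0, -0.021, -0.003, 0.073], [0.007, -0.194, -0.981, 1.205], [0.0, 0.0, 0.0, 1.0]] [[455.0, 0.0, 277.4], [0.0, 455.0, 212.2], [0.0, 0.0, 1.0]]
side [[-0.924, -0.358, 0.136, 0.361], [-0.383, 0.871, -0.307, 0.527], [-0.008, -0.336, -0.942, 1.425], [0.0, 0.0, 0.0, 1.0]] [[448.2, 0.0, 281.0], [0.0, 448.2, 204.5], [0.0, 0.0, 1.0]]
{'t': 0.1, 'q': array([ 1.18186112,  0.47774179,  0.02236628,  1.5563298 , -0.01151842,
        1.10929026, -0.08309112]), 'joint_vel': array([ 0.00021428, -0.00270179,  0.0003353 , -0.00133132, -0.00032289,
        0.00105485,  0.00094931]), 'joint_torque': array([ 5.49113494e-03, -5.97755706e+01,  1.61408722e+00, -2.81952381e+01,
        1.28305564e-02,  5.08249053e-03, -1.09778750e-05]), 'eef_pos': array([ 0.18691894, -0.64806116,  0.23041668]), 'tool_rot': array([-8.02379574e-04,  9.90157308e-01,  1.39956540e-01, -1.71030217e-04]), 'contact_force': array([-0.64332864, -0.08293287,  0.6104298 ]), 'torque': array([ 0.01177693,  0.00020606, -0.00453691]), 'grasp_force': 0.0, 'gripper_width': 0.9980873653812383}
```

View pics/top0.png

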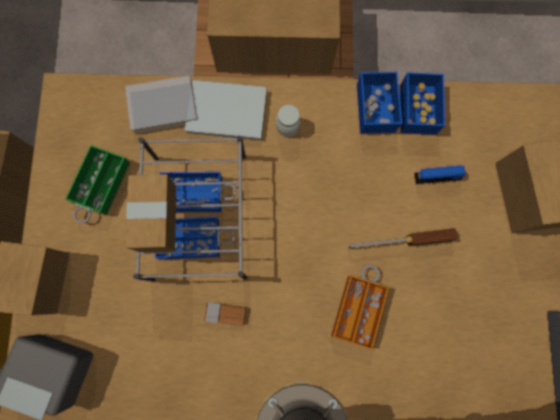

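View pics/side0.png

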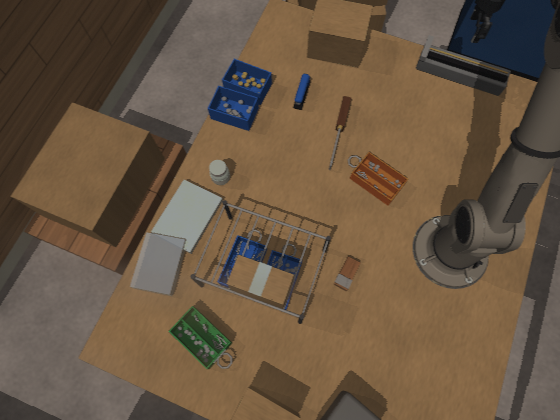

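Top view: two blue trays sit under the shelf, around (195,192) and (190,240). The hook is at (405,240), the stapler at (440,174), the jar at (288,121) and the orange tray at (360,312). The blue bins at (400,103) are clutter with no ring. I'll enlarge the trays to see which one is divided.

Run:
```python
from h import *
a=np.load('top0.npz')['img'];b=np.load('side0.npz')['img']
A=cv2.resize(a[155:285,125:255],None,fx=4,fy=4,interpolation=2)[:,:,::-1][:520,:400+120]
B=cv2.resize(b[215:310,215:315],None,fx=4,fy=4,interpolation=2)[:,:,::-1]
A=cv2.resize(A,(400,400));B=cv2.resize(B,(400,380))
o=np.zeros((400,800,3),np.uint8);o[:,:400]=A;o[:380,400:]=B
o=cv2.convertScaleAbs(o,alpha=1.5)
cv2.imwrite('pics/crop0.png',o)
```

```text
(no output)
```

View pics/crop0.png

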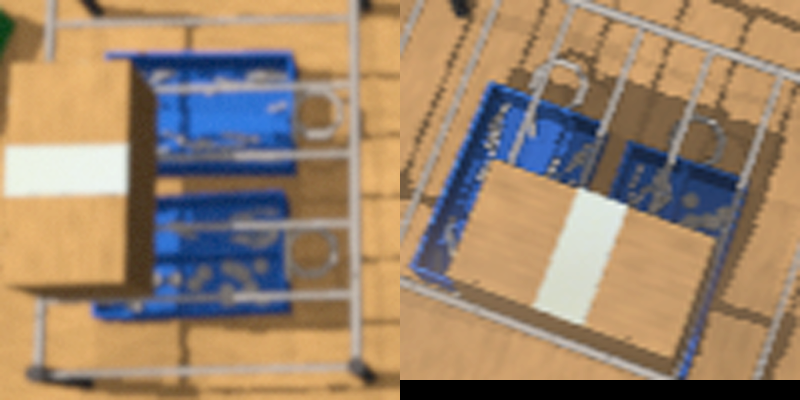

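Run:
```python
from h import *
a=np.load('top0.npz')['img'];b=np.load('side0.npz')['img']
A=cv2.resize(a[165:265,165:245],(480,600),interpolation=2)[:,:,::-1]
B=cv2.resize(b[225:285,265:305],(320,480),interpolation=2)[:,:,::-1]
o=np.zeros((600,800,3),np.uint8);o[:,:480]=A;o[:480,480:]=B
o=cv2.convertScaleAbs(o,alpha=2.0)
cv2.imwrite('pics/crop1.png',o)
# hook masks
hsv=cv2.cvtColor(a,cv2.COLOR_RGB2HSV)
for r in (232,236,240,244,248): print(r,[tuple(int(i) for i in a[r,x]) for x in range(344,364,2)])
```

```text
232 [(147, 115, 70), (148, 115, 72), (149, 115, 71), (150, 117, 72), (151, 116, 73), (152, 117, 74), (153, 117, 74), (151, 117, 73), (151, 116, 73), (149, 116, 71)]
236 [(150, 116, 74), (150, 116, 72), (149, 115, 73), (148, 114, 71), (146, 113, 69), (149, 116, 73), (150, 117, 72), (151, 116, 72), (149, 116, 72), (148, 114, 70)]
240 [(149, 115, 71), (151, 118, 73), (150, 116, 72), (149, 116, 73), (149, 115, 71), (150, 116, 72), (149, 115, 71), (148, 115, 71), (148, 116, 71), (149, 115, 71)]
244 [(149, 117, 73), (150, 117, 72), (149, 116, 73), (138, 111, 79), (135, 114, 93), (132, 114, 96), (133, 117, 99), (135, 122, 108), (131, 118, 108), (126, 115, 104)]
248 [(151, 117, 72), (149, 116, 72), (127, 99, 66), (105, 84, 58), (100, 78, 53), (104, 79, 50), (113, 87, 55), (111, 85, 52), (106, 81, 49), (119, 91, 57)]
```

View pics/crop1.png

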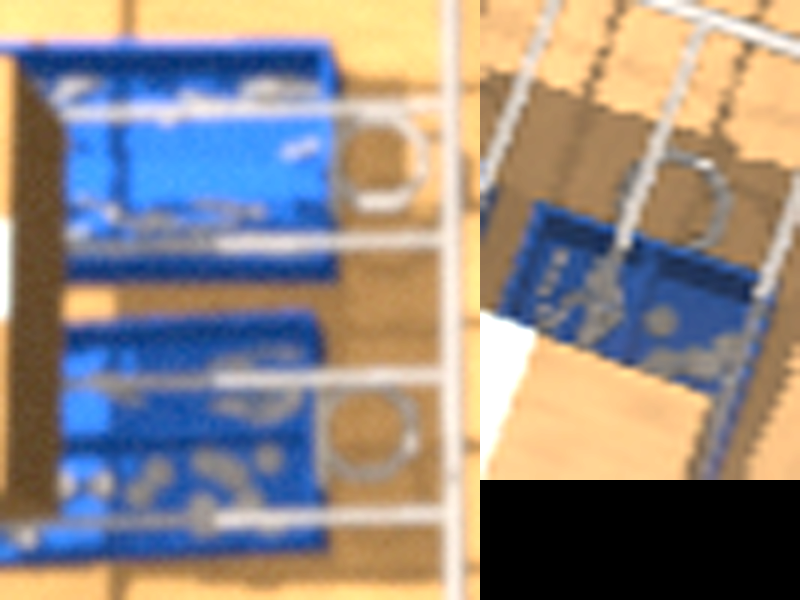

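Confirmed: the lower tray in the top view, around (190,240), has the mid wall, with nuts on one side and pins on the other. Its ring is at about (226.7,237.2) in top and (290,250) in side. The upper tray, around (195,192), has one open floor with pins only, so it is the other tray. Next I'll locate the hook, ring and rack.

Run:
```python
from h import *
T=dict(np.load('top0.npz'));S=dict(np.load('side0.npz'))
def rect(c,box,ch):
    x0,y0,x1,y1=box;i=c['img'][y0:y1,x0:x1];h=cv2.cvtColor(i,cv2.COLOR_RGB2HSV)
    m=(ch(h)).astype(np.uint8);n,l,s,ce=cv2.connectedComponentsWithStats(m)
    k=1+np.argmax(s[1:,4]);p=np.argwhere(l==k)[:,::-1]+[x0,y0]
    r=cv2.minAreaRect(p.astype(np.float32));return r,s[k,4]
for c,b in((T,(395,215,475,260)),(S,(325,85,360,140))):
    r,a=rect(c,b,lambda h:(h[:,:,2]<105)&(h[:,:,1]>130)&((h[:,:,0]<14)|(h[:,:,0]>170)))
    print(r,a);bp=cv2.boxPoints(r)
    for z in(.0225,.045): print(z,onz(c,*r[0],z).round(4),[onz(c,*p,z)[:2].round(4).tolist() for p in bp])
print('tip top',onz(T,350,245,.04),'ring',onz(T,226.7,237.2,.028),onz(S,290,250,.028))
for u,v in((243,277),(244,148)):print('rodfront post',onz(T,u,v,.138))
print('rod',onz(T,240.3,190,.138),onz(T,240.3,250,.138))
A=cv2.resize(T['img'][220:265,340:470],(780,270),interpolation=2)
B=cv2.resize(S['img'][85:175,315:365],(183,330),interpolation=2)
o=np.zeros((600,780,3),np.uint8);o[:270]=A;o[270:,:183]=B
# blue tray contours
h=cv2.cvtColor(T['img'],cv2.COLOR_RGB2HSV);m=cv2.inRange(h,(100,120,40),(130,255,255))[215:262,150:222]
B=cv2.resize(T['img'][130:290,120:260],(288,330),interpolation=2);o[270:,190:478]=B
cv2.imwrite('pics/hook0.png',cv2.convertScaleAbs(o[:,:,::-1],alpha=1.6))
```

```text
((433.0154113769531, 236.62310791015625), (11.65926456451416, 47.50529861450195), 82.87498474121094) 508
0.0225 [ 0.4927 -0.3408  0.0225] [[0.4989, -0.2771], [0.5172, -0.4023], [0.4865, -0.4044], [0.4684, -0.2798]]
0.045 [ 0.4894 -0.3329  0.045 ] [[0.4954, -0.2705], [0.5134, -0.3932], [0.4833, -0.3953], [0.4655, -0.2731]]
((343.5882568359375, 111.1470718383789), (8.00367546081543, 30.074417114257812), 14.03624439239502) 234
0.0225 [ 0.4924 -0.3444  0.0225] [[0.4983, -0.2823], [0.5152, -0.4052], [0.4864, -0.4081], [0.4702, -0.2853]]
0.045 [ 0.4903 -0.3305  0.045 ] [[0.4961, -0.2693], [0.5127, -0.3902], [0.4844, -0.3931], [0.4685, -0.2723]]
tip top [ 0.46383795 -0.11940128  0.04      ] ring [0.47911444 0.19997401 0.028     ] [0.47745354 0.20234665 0.028     ]
rodfront post [0.37146436 0.14637685 0.138     ]
rodfront post [0.68557344 0.15478708 0.138     ]
rod [0.57922768 0.16007575 0.138     ] [0.4342014  0.15489148 0.138     ]
```

View pics/hook0.png

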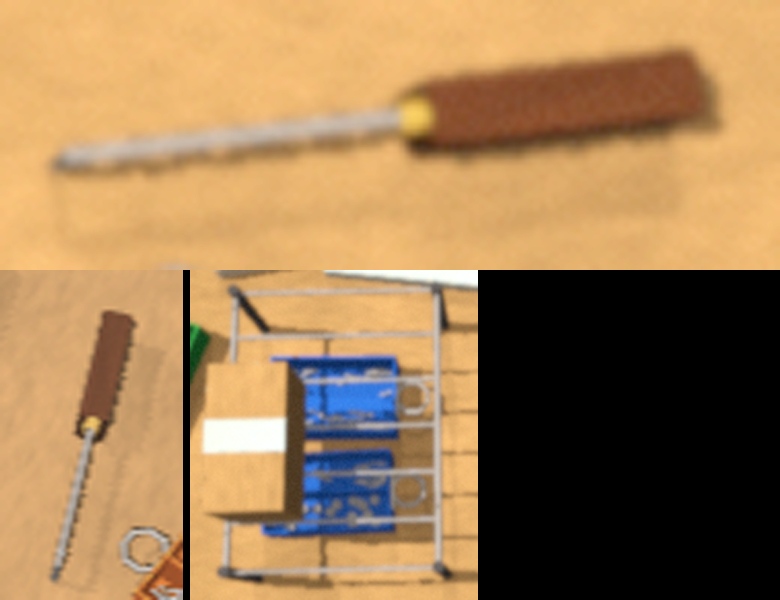

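```bash
cat >> h.py <<'E'
from scipy.spatial.transform import Rotation as R
def rot(o): return R.from_quat(np.roll(o['tool_rot'],-1))
def go(p,ydeg):
    """tool-frame shift [m] and turn [deg] to TCP p, pointing down, tool y at world angle ydeg"""
    o=get_obs();r=rot(o);a=np.radians(ydeg);y=np.array([np.cos(a),np.sin(a),0]);z=np.array([0,0,-1.])
    t=R.from_matrix(np.c_[np.cross(y,z),y,z])
    print('t',o['t'],'pos',o['eef_pos'].round(4),'shift',r.inv().apply(np.array(p)-o['eef_pos']).round(4),'turn',np.degrees((r.inv()*t).as_rotvec()).round(2))
E
python3 -c "
from h import *
go([.4885,-.317,.15],7.2)"
```

```text
t 0.1 pos [ 0.1869 -0.6481  0.2304] shift [ 0.3815 -0.2344  0.0808] turn [-8.000e-02 -6.000e-02 -8.111e+01]
```

Call:
{"api": "arm_command", "payload": {
  "commands": [0.38,-0.234,0.08,0,0,-81,1,0.38,-0.234,0.08,0,0,-81,1,0.38,-0.234,0.08,0,0,-81,1,0.38,-0.234,0.08,0,0,-81,1,0.38,-0.234,0.08,0,0,-81,1,0.38,-0.234,0.08,0,0,-81,1,0.38,-0.234,0.08,0,0,-81,1,0.38,-0.234,0.08,0,0,-81,1]
}}

```text
t: 0.9
eef_pos: [0.4528, -0.3557, 0.1603]
tool_rot: [-0.0, 0.736, 0.677, -0.0]
contact_force: [0.2, -2.0, 0.1]
gripper_width: 1.001
grasp_force: 0.0
```

```bash
python3 -c "
from h import *
go([.4885,-.317,.10],7.2)"
```

```text
t 0.9 pos [ 0.4528 -0.3557  0.1603] shift [0.0416 0.0324 0.0603] turn [-1.000e-02  0.000e+00 -1.202e+01]
```

Call:
{"api": "arm_command", "payload": {
  "commands": [0.04,0.032,0.06,0,0,-12,1,0.04,0.032,0.06,0,0,-12,1,0.04,0.032,0.06,0,0,-12,1,0.04,0.032,0.06,0,0,-12,1,0.04,0.032,0.06,0,0,-12,1]
}}

```text
t: 1.4
eef_pos: [0.487, -0.3222, 0.1016]
tool_rot: [0.001, 0.665, 0.747, -0.0]
contact_force: [0.8, -0.1, 0.3]
gripper_width: 0.999
grasp_force: 0.0
```

```bash
python3 -c "
from h import *
go([.4885,-.317,.007],7.2)"
```

```text
t 1.4 pos [ 0.487  -0.3222  0.1016] shift [0.0051 0.0021 0.0946] turn [ 0.02  0.09 -0.54]
```

Call:
{"api": "arm_command", "payload": {
  "commands": [0.005,0.002,0.04,0,0,-0.5,1,0.005,0.002,0.07,0,0,-0.5,1,0.005,0.002,0.085,0,0,-0.5,1,0.005,0.002,0.094,0,0,-0.5,1,0.005,0.002,0.094,0,0,-0.5,1,0.005,0.002,0.094,0,0,-0.5,1]
}}

```text
t: 2.0
eef_pos: [0.4896, -0.3159, 0.0079]
tool_rot: [0.001, 0.661, 0.751, 0.0]
contact_force: [0.6, 0.7, 0.6]
gripper_width: 1.0
grasp_force: 0.0
```

Call:
{"api": "arm_command", "payload": {
  "commands": [0,0,0,0,0,0,0.4,0,0,0,0,0,0,0.2,0,0,0,0,0,0,0,0,0,0,0,0,0,0,0,0,0,0,0,0,0,0,0,0,0,0,0,0,0,0,0,0,0,0,0,0,0,0,0,0,0,0],
  "force": 60
}}

```text
t: 2.8
eef_pos: [0.4892, -0.3154, 0.0073]
tool_rot: [0.0, 0.66, 0.751, 0.0]
contact_force: [-0.5, -0.2, 6.2]
gripper_width: 0.342
grasp_force: 60.1
```

Call:
{"api": "arm_command", "payload": {
  "commands": [0,0,-0.02,0,0,0,0,0,0,-0.05,0,0,0,0,0,0,-0.06,0,0,0,0,0,0,-0.06,0,0,0,0,0,0,-0.06,0,0,0,0]
}}

```text
t: 3.3
eef_pos: [0.4881, -0.315, 0.0658]
tool_rot: [-0.001, 0.66, 0.751, -0.0]
contact_force: [-0.6, 0.2, -2.8]
gripper_width: 0.345
grasp_force: 59.7
```

Run:
```python
from h import *
T=snap('top','t1');S=snap('side','s1')
o=get_obs();print(o['eef_pos'],o['tool_rot'],o['contact_force'],o['torque'])
w=np.zeros((400,800,3),np.uint8)
w[:,:400]=cv2.resize(T['img'][190:290,330:430],(400,400),interpolation=2);w[:,400:]=cv2.resize(S['img'][100:200,290:390],(400,400),interpolation=2)
cv2.imwrite('pics/g1.png',cv2.convertScaleAbs(w[:,:,::-1],alpha=1.5))
```

```text
[ 0.48782572 -0.31472597  0.06526432] [-1.17791829e-03  6.60391726e-01  7.50920308e-01 -2.68184692e-04] [ 0.18823028  0.70322573 -2.08427305] [-0.02482756 -0.02143418  0.01215335]
```

View pics/g1.png

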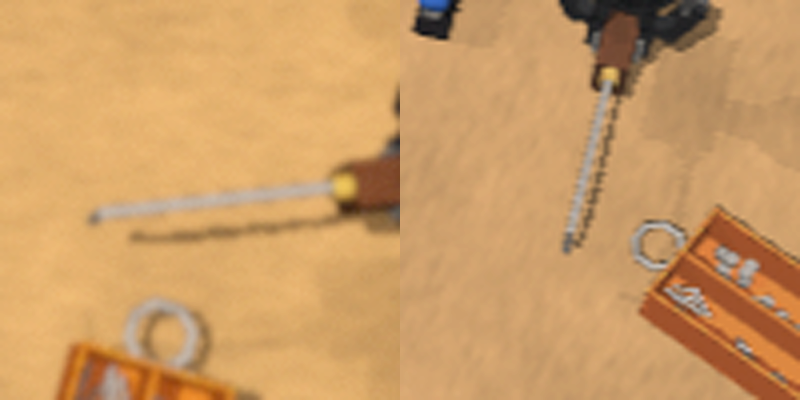

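The hook is held and looks level. The rod's outer end is at about (353.7,243.3) in top and (331.8,160) in side.

Run:
```python
from h import *
T=dict(np.load('t1.npz'));S=dict(np.load('s1.npz'))
(o1,d1),(o2,d2)=ray(T,353.75,243.25),ray(S,331.75,160)
s=np.linalg.lstsq(np.c_[d1,-d2],o2-o1,rcond=None)[0];p,q=o1+d1*s[0],o2+d2*s[1];print(p,q)
print(onz(T,353.75,243.25,.098),onz(T,353.75,243.25,.094))
o=get_obs();r=rot(o)
print('axis of tool x',r.apply([1,0,0]))
# yellow ferrule
print(onz(T,330+345/4,190+187/4,.098),onz(S,290+211/4,100+75/4,.098))
```

```text
[ 0.46393586 -0.12299951  0.07534795] [ 0.46076146 -0.12240471  0.07482832]
[ 0.46096345 -0.11907367  0.098     ] [ 0.46148833 -0.11976691  0.094     ]
axis of tool x [-0.12776276  0.99180375  0.00141483]
[ 0.4802433  -0.27307065  0.098     ] [ 0.47798762 -0.26882695  0.098     ]
```

```bash
python3 -c "
from h import *
go([.4884,.008,.065],2.65)"
```

```text
t 3.4 pos [ 0.4878 -0.3147  0.0653] shift [0.32   0.0418 0.0006] turn [-0.12 -0.08  4.69]
```

Call:
{"api": "arm_command", "payload": {
  "commands": [0.03,0.004,0,0,0,1,0,0.07,0.01,0,0,0,2,0,0.115,0.016,0,0,0,3,0,0.16,0.022,0,0,0,4,0,0.205,0.028,0,0,0,4.7,0,0.25,0.033,0,0,0,4.7,0,0.28,0.037,0,0,0,4.7,0,0.3,0.04,0,0,0,4.7,0]
}}

```text
t: 4.2
eef_pos: [0.4893, -0.0093, 0.0659]
tool_rot: [-0.001, 0.689, 0.725, -0.0]
contact_force: [1.4, 0.2, -1.6]
gripper_width: 0.344
grasp_force: 59.6
```

```bash
python3 -c "
from h import *
go([.4884,.008,.065],2.65)"
```

```text
t 4.2 pos [ 0.4893 -0.0093  0.0659] shift [ 0.0173 -0.      0.0009] turn [-0.09 -0.06  0.21]
```

Call:
{"api": "arm_command", "payload": {
  "commands": [0.01,0,0,0,0,0,0,0.018,0,0,0,0,0,0,0.018,0,0,0,0,0,0,0.018,0,0,0,0,0,0]
}}

```text
t: 4.6
eef_pos: [0.4892, 0.0042, 0.0664]
tool_rot: [0.0, 0.691, 0.723, -0.0]
contact_force: [0.1, -0.4, -2.4]
gripper_width: 0.344
grasp_force: 59.6
```

Run:
```python
from h import *
T=snap('top','t2');S=snap('side','s2')
o=get_obs();print(o['eef_pos'],o['tool_rot'])
w=np.zeros((400,800,3),np.uint8)
w[:,:400]=cv2.resize(T['img'][210:260,200:250],(400,400),interpolation=2);w[:,400:]=cv2.resize(S['img'][225:275,265:315],(400,400),interpolation=2)
cv2.imwrite('pics/g2.png',cv2.convertScaleAbs(w[:,:,::-1],alpha=1.7))
```

```text
[0.48927801 0.00403839 0.06656684] [ 9.68210618e-05  6.91382109e-01  7.22489205e-01 -3.44786903e-04]
```

View pics/g2.png

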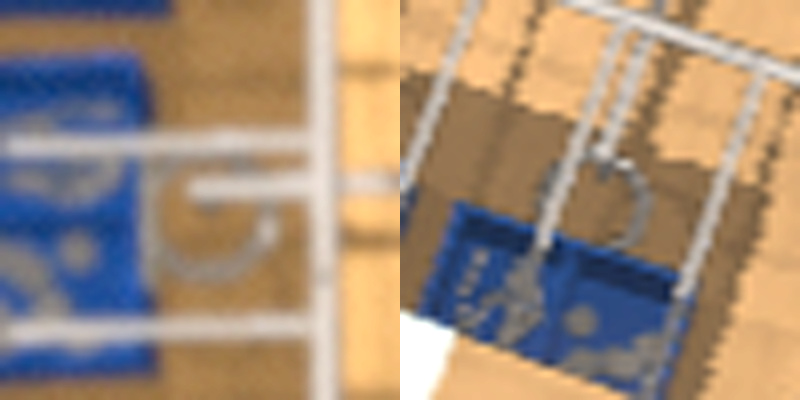

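Top crop: the rod end is at (190,188), the prong foot shows at about (211,207), and the ring centre is at about (211,216). Side crop: the prong is at about (605,155) and the ring centre at (600,202).

Run:
```python
from h import *
T=dict(np.load('t2.npz'));S=dict(np.load('s2.npz'))
print('ring',onz(T,200+211/8,210+216/8,.028),onz(S,290,250.3,.028))
print('rodend',onz(T,200+188/8,210+188/8,.099),'foot',onz(T,200+211/8,210+207/8,.06))
for z in(.06,.08,.1):print('side',z,onz(S,265+205/8,225+155/8,z))
p=np.array([.4892-.0091,.004+.193,0])
for z in(.06,.099): print('pred',z,(proj(T,p+[0,0,z])-[200,210])*8,(proj(S,p+[0,0,z])-[265,225])*8+[400,0])
```

```text
ring [0.47962196 0.20084193 0.028     ] [0.47708395 0.20325565 0.028     ]
rodend [0.47823627 0.20051325 0.099     ] foot [0.47804086 0.19747669 0.06      ]
side 0.06 [0.47978554 0.19229868 0.06      ]
side 0.08 [0.47805031 0.19719669 0.08      ]
side 0.1 [0.47631509 0.2020947  0.1       ]
pred 0.06 [212.77387866 200.59742469] [599.73428402 165.49873321]
pred 0.099 [199.71972028 182.22111907] [600.79513573 139.97150351]
```

Call:
{"api": "arm_command", "payload": {
  "commands": [0.004,0,0,0,0,0,0,0.004,0,0.01,0,0,0,0,0.004,0,0.02,0,0,0,0,0.004,0,0.028,0,0,0,0,0.004,0,0.035,0,0,0,0,0.004,0,0.035,0,0,0,0]
}}

```text
t: 5.3
eef_pos: [0.4882, 0.0094, 0.0304]
tool_rot: [-0.001, 0.691, 0.723, -0.001]
contact_force: [-0.1, 0.9, -1.9]
gripper_width: 0.343
grasp_force: 59.6
```

Call:
{"api": "arm_command", "payload": {
  "commands": [0,0,0.006,0,0,0,0,0,0,0.012,0,0,0,0,0,0,0.017,0,0,0,0,0,0,0.017,0,0,0,0,0,0,0.017,0,0,0,0]
}}

```text
t: 5.8
eef_pos: [0.4891, 0.0095, 0.0146]
tool_rot: [-0.0, 0.691, 0.723, -0.0]
contact_force: [0.3, 0.6, -2.9]
gripper_width: 0.341
grasp_force: 59.6
```

Call:
{"api": "arm_command", "payload": {
  "commands": [-0.006,0,0,0,0,0,0,-0.012,0,0,0,0,0,0,-0.018,0,0,0,0,0,0,-0.026,0,0,0,0,0,0,-0.036,0,0,0,0,0,0,-0.046,0,0,0,0,0,0,-0.056,0,0,0,0,0,0,-0.062,0,0,0,0,0,0]
}}

```text
t: 6.6
eef_pos: [0.492, -0.0539, 0.0147]
tool_rot: [0.0, 0.691, 0.723, -0.0]
contact_force: [-0.9, 1.2, -1.8]
gripper_width: 0.347
grasp_force: 59.6
```

Run:
```python
from h import *
T=snap('top','t3');S=snap('side','s3')
o=get_obs();print(o['eef_pos'],o['tool_rot'],o['contact_force'])
w=np.zeros((400,800,3),np.uint8)
w[:,:400]=cv2.resize(T['img'][185:285,170:270],(400,400),interpolation=2);w[:,400:]=cv2.resize(S['img'][205:285,255:335],(400,400),interpolation=2)
cv2.imwrite('pics/g3.png',cv2.convertScaleAbs(w[:,:,::-1],alpha=1.7))
```

```text
[ 0.4918993  -0.05414583  0.01464455] [ 1.80502885e-04  6.91373756e-01  7.22497154e-01 -3.98500934e-04] [-0.50402675 -0.16280392 -2.49093458]
```

View pics/g3.png

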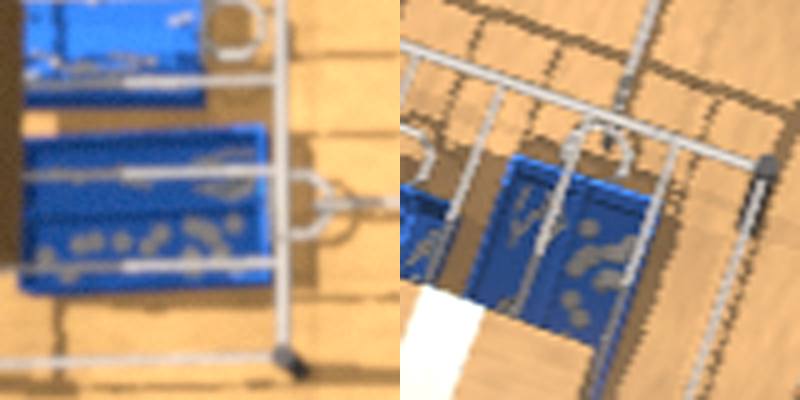

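The tray is following the hook, which sits in its ring at about (310,205) in the top crop. I'll keep dragging.

Call:
{"api": "arm_command", "payload": {
  "commands": [-0.01,0,0,0,0,0,0,-0.022,0,0,0,0,0,0,-0.036,0,0,0,0,0,0,-0.05,0,0,0,0,0,0,-0.065,0,0,0,0,0,0,-0.08,0,0,0,0,0,0,-0.095,0,0,0,0,0,0,-0.11,0,0,0,0,0,0]
}}

```text
t: 7.5
eef_pos: [0.4968, -0.164, 0.0147]
tool_rot: [-0.0, 0.691, 0.723, -0.0]
contact_force: [-0.1, 3.0, -2.5]
gripper_width: 0.34
grasp_force: 59.6
```

Call:
{"api": "arm_command", "payload": {
  "commands": [-0.015,0,0,0,0,0,0,-0.03,0,0,0,0,0,0,-0.045,0,0,0,0,0,0,-0.06,0,0,0,0,0,0,-0.075,0,0,0,0,0,0,-0.09,0,0,0,0,0,0,-0.102,0,0,0,0,0,0,-0.11,0,0,0,0,0,0]
}}

```text
t: 8.3
eef_pos: [0.5021, -0.2738, 0.0147]
tool_rot: [0.0, 0.691, 0.723, -0.0]
contact_force: [0.5, 1.8, -1.6]
gripper_width: 0.34
grasp_force: 59.6
```

Call:
{"api": "arm_command", "payload": {
  "commands": [0,0,0,0,0,0,0,0,0,0,0,0,0,0,0,0,0,0,0,0,0]
}}

```text
t: 8.6
eef_pos: [0.5023, -0.2717, 0.0148]
tool_rot: [0.0, 0.69, 0.724, 0.0]
contact_force: [0.1, 0.2, -1.7]
gripper_width: 0.342
grasp_force: 59.5
```

Run:
```python
from h import *
T=snap('top','t4')
o=get_obs();print(o['eef_pos'],o['contact_force'])
w=cv2.resize(T['img'][180:290,220:370],(780,572),interpolation=2)
cv2.imwrite('pics/g4.png',cv2.convertScaleAbs(w[:,:,::-1],alpha=1.6))
h=cv2.cvtColor(T['img'],cv2.COLOR_RGB2HSV);m=cv2.inRange(h,(100,120,30),(130,255,255));m[:,:245]=0;m[:200]=0;m[290:]=0
n,l,s,c=cv2.connectedComponentsWithStats(m);k=1+np.argmax(s[1:,4]);print(s[k])
b=cv2.boxPoints(cv2.minAreaRect(np.argwhere(l==k)[:,::-1].astype(np.float32)))
for p in b: print(p,onz(T,*p,.05)[:2],onz(T,*p,0)[:2])
```

```text
[ 0.50231045 -0.27163037  0.01480437] [ 0.37044523 -0.47837766 -2.40447508]
[ 261  215   63   42 1731]
[260.20615 217.71077] [0.5285342  0.11334015] [0.5377487  0.11509996]
[321.29538 214.31691] [ 0.54080592 -0.04432919] [ 0.55055187 -0.04939752]
[323.4523  253.14153] [ 0.44034181 -0.04993974] [ 0.44573699 -0.05525105]
[262.36307 256.5354 ] [0.42851121 0.10513979] [0.43339404 0.10654447]
```

View pics/g4.png

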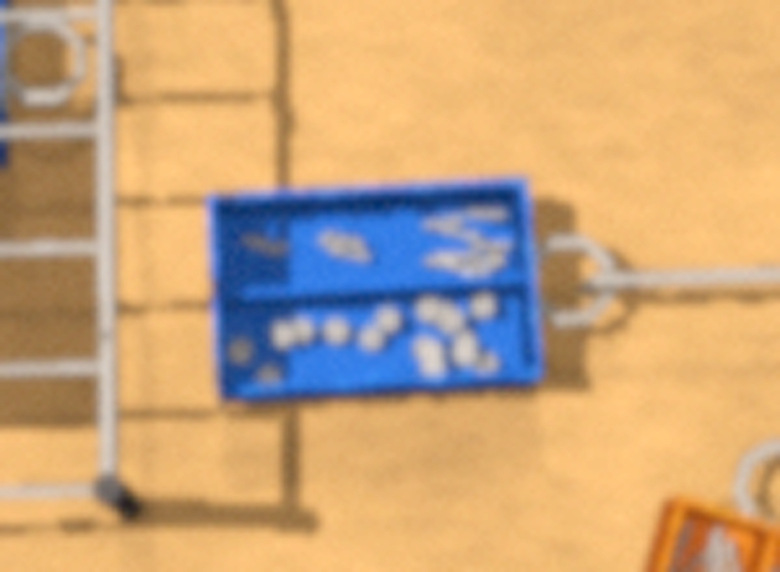

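The whole tray is clear of the shelf, with its rear edge at y ≈ 0.11 and the front rod at about 0.155. Now I'll unhook: ease forward, lift, back off and set the tool down.

Call:
{"api": "arm_command", "payload": {
  "commands": [0.005,0,0,0,0,0,0,0.01,0,0,0,0,0,0,0.01,0,-0.01,0,0,0,0,0.01,0,-0.025,0,0,0,0,0.01,0,-0.04,0,0,0,0,0.01,0,-0.055,0,0,0,0,0.01,0,-0.06,0,0,0,0,0.01,0,-0.06,0,0,0,0]
}}

```text
t: 9.45
eef_pos: [0.5024, -0.2628, 0.0762]
tool_rot: [0.001, 0.691, 0.723, 0.0]
contact_force: [-0.7, 0.1, -1.9]
gripper_width: 0.346
grasp_force: 59.5
```

Call:
{"api": "arm_command", "payload": {
  "commands": [-0.02,0,0,0,0,0,0,-0.05,0,0,0,0,0,0,-0.08,0,0,0,0,0,0,-0.1,0,0,0,0,0,0,-0.1,0,0.02,0,0,0,0,-0.1,0,0.045,0,0,0,0,-0.1,0,0.058,0,0,0,0,-0.1,0,0.06,0,0,0,0]
}}

```text
t: 10.25
eef_pos: [0.5047, -0.3611, 0.0124]
tool_rot: [-0.002, 0.69, 0.723, -0.0]
contact_force: [-0.0, -0.1, -2.2]
gripper_width: 0.345
grasp_force: 59.6
```

Run:
```python
from h import *
T=snap('top','t5')
h=cv2.cvtColor(T['img'],cv2.COLOR_RGB2HSV);m=cv2.inRange(h,(100,120,30),(130,255,255));m[:,:245]=0;m[:200]=0;m[290:]=0
n,l,s,c=cv2.connectedComponentsWithStats(m);k=1+np.argmax(s[1:,4])
for p in cv2.boxPoints(cv2.minAreaRect(np.argwhere(l==k)[:,::-1].astype(np.float32))): print(p,onz(T,*p,.05)[:2])
o=get_obs();print(o['eef_pos'],o['contact_force'])
```

```text
[259.8462  217.80878] [0.52825749 0.11426132]
[321.24573 214.30023] [ 0.54084712 -0.04420066]
[323.4605  253.05939] [ 0.44055152 -0.04996057]
[262.06097 256.56793] [0.4284129  0.10590379]
[ 0.50550413 -0.361394    0.0134149 ] [ 0.9274833   0.24120316 -2.31521453]
```

Tray undisturbed. I'll lower the last ~6 mm, open gradually and retreat.

Call:
{"api": "arm_command", "payload": {
  "commands": [0,0,0.003,0,0,0,0,0,0,0.006,0,0,0,0,0,0,0.006,0,0,0,0,0,0,0.006,0,0,0,0],
  "force": 20
}}

```text
t: 10.7
eef_pos: [0.5065, -0.3623, 0.0092]
tool_rot: [0.0, 0.691, 0.723, 0.0]
contact_force: [-0.6, -0.1, -2.1]
gripper_width: 0.342
grasp_force: 59.6
```

Call:
{"api": "arm_command", "payload": {
  "commands": [0,0,0,0,0,0,0.45,0,0,0,0,0,0,0.6,0,0,0,0,0,0,0.8,0,0,0,0,0,0,1,0,0,0,0,0,0,1,0,0,0,0,0,0,1,0,0,0,0,0,0,1]
}}

```text
t: 11.4
eef_pos: [0.5063, -0.3621, 0.0087]
tool_rot: [-0.0, 0.691, 0.723, -0.0]
contact_force: [-0.4, 0.0, 0.6]
gripper_width: 0.999
grasp_force: 0.0
```

Call:
{"api": "arm_command", "payload": {
  "commands": [0,0,-0.02,0,0,0,1,0,0,-0.05,0,0,0,1,0,0,-0.09,0,0,0,1,0,0,-0.13,0,0,0,1,-0.05,0,-0.16,0,0,0,1,-0.1,0,-0.18,0,0,0,1,-0.15,0,-0.18,0,0,0,1,-0.15,0,-0.18,0,0,0,1]
}}

```text
t: 12.2
eef_pos: [0.5107, -0.5195, 0.1896]
tool_rot: [0.002, 0.693, 0.721, -0.002]
contact_force: [-0.6, -1.2, -1.2]
gripper_width: 0.996
grasp_force: 0.0
```

Run:
```python
from h import *
T=snap('top','t6')
print(get_obs()['eef_pos'])
w=cv2.resize(T['img'][90:310,120:500],(798,462),interpolation=2)
cv2.imwrite('pics/g6.png',cv2.convertScaleAbs(w[:,:,::-1],alpha=1.5))
```

```text
[ 0.51086003 -0.51833082  0.18866015]
```

View pics/g6.png

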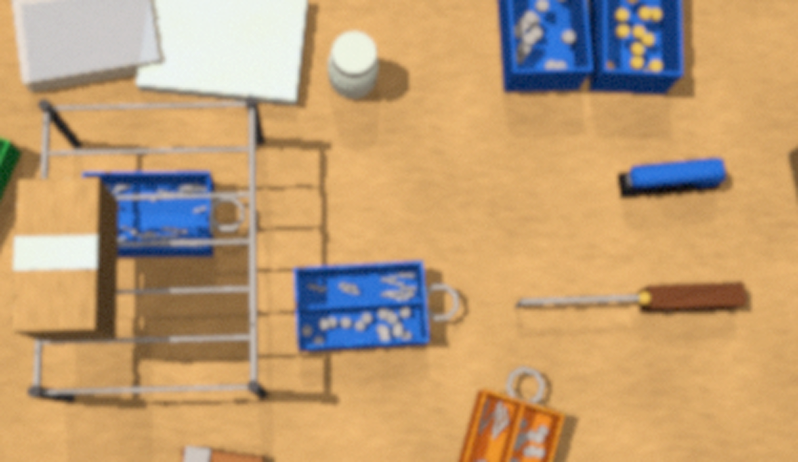

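The divided tray is out at (360,306) in this crop. The tool stands on the bench at (640,297), with its tip about 75 px from the ring. The other tray, stapler and jar have not moved.

```bash
python3 -c "
from station import hand_in
print(hand_in())"
```

```text
the job is handed in; nothing more can be done
None
```

I dragged the divided tray clear of the shelf, unhooked the tool and set it down on the bench well away from the tray; the job is handed in, but no verdict came back.

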